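# Snap the dust cap into the wide conduit box

### The job

Close the wide round conduit box with the sprung dust cap: pinch the cap's two upright tabs together, carry it over, lower it into the mouth of the wide box until its disc lies flat on the rim, and let go so that the tabs spring out under the rim and hold it. The narrow box is not the one to close, and the flat disc without tabs is not the cap.

Things in the scene. Friction and masses are not known exactly. Their poses are not given: they have to be found in the camera images.
- cap_grip (a point): Loose grey dust cap (about 85 g), upright on the bench: disc 86 mm across, 4 mm thick, with two upright flat ears (tabs) at +y and -y, 20 mm wide, 44 mm above the disc, outer faces 56 mm apart free, 30 mm pinched. Point: on the axis between the ears, the height to pinch them; 39 mm above the cap's foot, 27 mm above the disc's underside, 21 mm below the ears' ends. z up, y from ear to ear.
- wide_box_mouth (a point): Centre of the rim's top face of the wide, white, round, open box (94 mm across; fixed on a 110 mm plywood tile), 57 mm above the bench; z up. Mouth 68 mm across, rim 5 mm thick over a space 86 mm across, clear to 25 mm down. Cap fits at any yaw; fully home, cap_grip is 27 mm straight above this point. The similar narrow box (66 mm across, 42 mm mouth) is a bystander.
- tab_left (a joint): Inward travel (m) of the cap's +y ear: 0 free, 0.013 fully pinched (stop). Sprung outward: 2.2 N free, 5.1 N pinched. Below the disc each ear has a hook pointing outward; hook tips are 78 mm apart free (too wide for the mouth), 52 mm pinched, 18 mm wide. Reads about 0.002 once sprung out under the rim.
- tab_right (a joint): The same for the cap's -y ear. Between the hooks, a round boss 32 mm across reaches 12 mm below the disc's underside; the cap stands on it.

How it is judged (in metres and radians):
On the way:
1. the cap is carried with both tabs pinched in (each by more than 8 mm), 30 mm or more from where it stood (value of joint each of tab_left, tab_right above 0.008 m and distance of cap_grip from where it was at the start of the episode above 0.03 m), for 0.1 s.
At the end, for the whole second after the job is handed in: The cap sits in the mouth of the wide box: its axis within 10 mm of the mouth's centre, its disc within 5 mm of lying on the rim and level within 7 degrees, and both tabs sprung out under the rim (each less than 7 mm in from free) (horizontal distance between cap_grip and wide_box_mouth below 0.01 m and z of cap_grip in the frame of wide_box_mouth between 0.022 and 0.032 m and angle between cap_grip's own z axis and vertical below 0.12 rad and value of joint each of tab_left, tab_right below 0.007 m); the robot touches nothing.
It also fails if it takes over 38 s, if anything falls off the work surface, if the arm or the gripper's body presses on something with over 40 N, if the wrist force passes 120 N, or if a joint passes its speed limit or range.

### The arm

A 7-joint arm with a two-finger parallel gripper is mounted at the origin on the work surface. World frame = base frame: x ahead of the robot, y to its left, z up, the work surface at z = 0. Lengths are in m, angles in degrees, forces in N, time in s.
With the tool pointing down it reaches from about 0.35 to 0.9 m from the base axis. Payload 7.2 kg.
Tool frame: the origin (TCP) lies at the very end of the fingers, on their centre line; the grasp point (between the pads) lies 19 mm behind it; z points along the fingers, x is the direction in which the jaws open and shut, and the axes are right-handed (so a half turn about z gives the same grasp; the last joint's range is limited). The gripper opens to 85 mm and grips with 20 to 120 N. Pads are 22 mm wide; open, the fingers measure 114 mm over their backs; the gripper's body (76 mm by 85 mm) begins 54 mm behind the grasp point. The pads swing forward as they close: fully open they stand 13 mm farther back than shut.
Start: joints at [62.613, 23.554, -0.728, 91.456, 0.321, 64.991, -4.71], TCP at [0.249, -0.573, 0.231] pointing down, gripper open.
Joint ranges: [-169.25, 169.25], [-16.82, 113.86], [-84.01, 82.57], [7.8, 145.47], [-59.2, 239.2], [7.22, 106.19], [-163.78, 163.78]. Speed limits (degrees/s): [136.94, 136.94, 172.46, 172.46, 180, 180, 180].

### API

Orientations are given as a 3x3 rotation matrix whose columns are the frame's x, y, z axes.
In Python, from plant import manip gives the robot as it stands.
- The arm moves only by the tool step_arm, never from a script. Its argument "plan" is one flat list of numbers, 7 for each row, row after row: the gripper's target within -1 to 1 (fully open at 1, half-way at 0, shut at -1), then the shift along the tool's x, y, z each as a share of 0.08 m, from -1 to 1, then the turn, a rotation vector about the tool's x, y, z each as a share of pi rad, from -1 to 1. A call has 1 to 20 rows; each row shifts and turns the commanded pose from where the row before left it, along the tool's axes as they then stand; what a row does not reach is not made up. A row lasts 1/12 s, in which the tool goes at most 41.7 mm and 7.16 degrees, less where a joint would pass 70% of its speed; a pose out of reach is approached as far as the arm can. A call with a number of a shift or a turn outside -1 to 1 is refused whole. A call with a gripper value outside its range is refused whole. The fingers move at their own pace and stop on an object; "force" is the grip in N (left out, the last holds). Time passes only in rows, so rows that do not move let the fingers close. It gives the time, the measured TCP pose, the force and the opening at its end, in the units of the state.
- manip.sense(): the state, without advancing time (a new reading comes with each control period).
- manip.grab_frame(name): name is "scene" or "top" or "wrist"; returns a dict with "frame" (420x560x3 uint8, blue, green, red), "z_map" (420x560 float32, m along the optical axis (not along the pixel's ray), 0 where there is no reading), "camera_matrix" (3x3 intrinsics, pixels), "world_from_camera" (4x4, takes a point from camera to world coordinates). Camera axes: x right, y up, looking along -z (the intrinsics and any distortion apply to the point x, -y, -z); pixel columns grow to the right and rows downward; lengths in m; the calibration is good to about 2 mm. The wrist camera is an equidistant fisheye: a pixel r from the principal point sees the ray r / f radians off the axis. A picture is of the moment at which its call begins.
- manip.close_job(): hands the job in, once; it reports no verdict.
The state is a dict: "time": time; "joints": joint angles; "qvel": joint speeds; "tau": joint torques, N m; "tool_pos": TCP position; "eef_rot": TCP orientation; "ft_force": force on the tool from outside, world axes, zero at the start; "ft_torque": the same for the moment, N m; "gripper_width": opening from 0.0 (shut) to 1.0 (fully open).
Only numpy, scipy, OpenCV 4.12 (cv2) and the standard library are available. Lean on these libraries where they do the work, as an engineer would, in place of code of your own. Each camera call takes 0.05 s, during which the arm holds its last target.

## Working session

There is one attempt and no reset: what is moved stays moved. The work goes in short steps, Python scripts to look and compute and a tool call to move; the robot and the scene stay as the last step left them, time stands still between calls to the robot, and variables do not carry over. Pictures are saved under pics/ and viewed, and the job is handed in when it is done.

Besides the shell and the picture viewer there is one more tool, called after "Emit:" as name(argument=value, ...), one argument or row to a line, values as JSON. step_arm: Moves the arm, as the interface text tells. Shift numbers are shares of 0.08 m and turn numbers shares of pi rad, none past 1 either way. Its arguments: {"type":"object","properties":{"plan":{"type":"array"},"force":{"type":"number"}},"required":["plan"]}

```bash
mkdir -p pics
python3 - <<'E'
from plant import manip
import cv2,numpy as np
s=manip.sense();print(s)
for n in ["scene","top","wrist"]:
    f=manip.grab_frame(n);cv2.imwrite(f"pics/{n}0.png",f["frame"])
    np.savez(f"{n}0.npz",**f)
    print(n,f["camera_matrix"],f["world_from_camera"])
E
ls
```

```text
{'time': 0.0, 'joints': array([62.61198813, 23.60125692, -0.73048049, 91.50443948,  0.32135581,
       64.99108295, -4.71004248]), 'qvel': array([-0.00721191, -0.03810099, -0.0362402 ,  0.05141199, -0.0579762 ,
        0.04574255, -0.00339592]), 'tau': array([ 1.51368615e-03, -6.00623417e+01,  6.83009606e-01, -2.99408215e+01,
        1.38876427e-02,  1.06433930e-02,  9.83486785e-07]), 'tool_pos': array([ 0.24879962, -0.57279264,  0.23043661]), 'eef_rot': array([[ 3.98487433e-01, -9.17173479e-01, -7.58689042e-04],
       [-9.17172309e-01, -3.98488140e-01,  1.46904594e-03],
       [-1.64969856e-03,  1.10452235e-04, -9.99998633e-01]]), 'ft_force': array([ 0.19888296,  0.96111291, -0.27081561]), 'ft_torque': array([-0.00878095,  0.00925381, -0.02035273]), 'gripper_width': 0.9993075894324678}
scene [[422.53823913   0.         284.1067638 ]
 [  0.         422.53823913 217.06691258]
 [  0.           0.           1.        ]] [[ 0.12594643 -0.55538696  0.82199929  1.27844369]
 [ 0.99202663  0.06671341 -0.10692278 -0.11197738]
 [ 0.00454514  0.82891173  0.55936097  0.59729919]
 [ 0.          0.          0.          1.        ]]
top [[510.92763416   0.         285.05667957]
 [  0.         510.92763416 204.15200236]
 [  0.           0.           1.        ]] [[-0.01188479  0.99325925 -0.11530314  0.39205689]
 [-0.99972122 -0.00945032  0.02163741  0.0164018 ]
 [ 0.0204019   0.11552815  0.99309466  0.93041605]
 [ 0.          0.          0.          1.        ]]
wrist [[325.1922621    0.         283.19977786]
 [  0.         325.1922621  207.84979836]
 [  0.           0.           1.        ]] [[ 0.39816715  0.87472009  0.27627466  0.31917728]
 [-0.91731158  0.3801849   0.11831693 -0.54198066]
 [-0.00154126 -0.30053986  0.95376801  0.37295374]
 [ 0.          0.          0.          1.        ]]
pics
scene0.npz
top0.npz
wrist0.npz
```

View pics/top0.png

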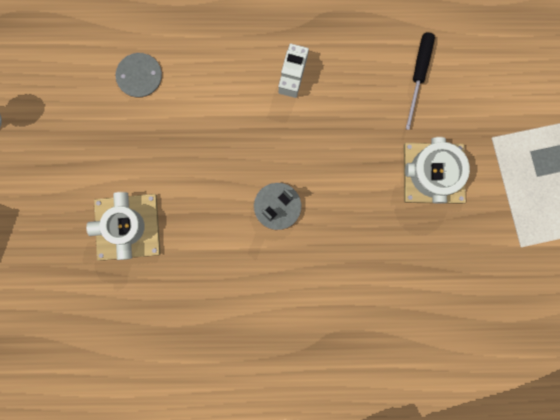

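View pics/scene0.png

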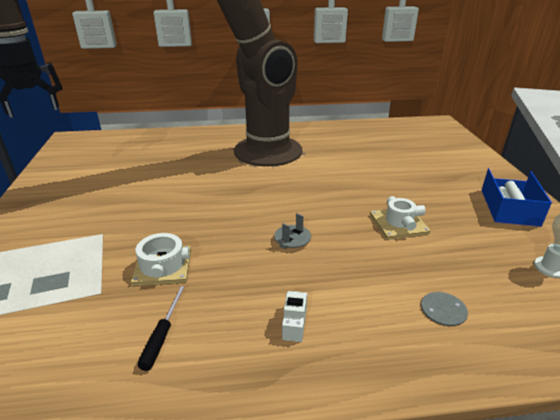

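View pics/wrist0.png

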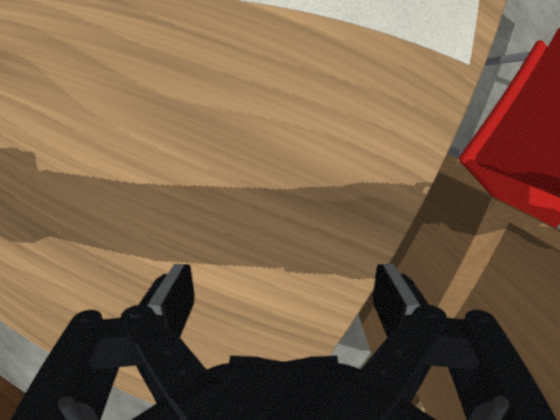

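The top view shows the cap at pixel (278,206), with its ears at about (270,213) and (285,198). The wide box is at (441,168), the narrow box at (122,226) and the plain disc at (138,75). Next I'll measure the cap and the wide box.

```bash
cat > h.py <<'E'
import numpy as np,cv2
def cloud(f):
    z=f["z_map"];K=f["camera_matrix"];T=f["world_from_camera"]
    v,u=np.indices(z.shape)
    P=np.stack([(u-K[0,2])/K[0,0]*z,-(v-K[1,2])/K[1,1]*z,-z],-1)
    W=P@T[:3,:3].T+T[:3,3]; W[z==0]=np.nan
    return W
def circ(p):
    A=np.c_[2*p[:,:2],np.ones(len(p))];b=(p[:,:2]**2).sum(1)
    c=np.linalg.lstsq(A,b,rcond=None)[0];return c[:2],np.sqrt(c[2]+c[:2]@c[:2])
def clean(m,z):
    h=np.nan_to_num(z); return m
E
python3 - <<'E'
from h import *
for n,(cb,bb) in {"top":((278,206),(441,168)),"scene":((293,233),(161,255))}.items():
    f=np.load(n+"0.npz");W=cloud(f)
    def win(c,r=50):
        w=W[c[1]-r:c[1]+r,c[0]-r:c[0]+r].reshape(-1,3);return w[~np.isnan(w[:,0])]
    w=win(cb)
    bench=np.median(w[w[:,2]<.008,2]);print(n,"bench z",bench)
    d=w[(w[:,2]>.010)&(w[:,2]<.022)]
    d=d[np.linalg.norm(d[:,:2]-np.median(d[:,:2],0),axis=1)<.06]
    hull=cv2.convexHull(d[:,:2].astype(np.float32))[:,0]
    print(n,"disc",circ(hull),cv2.minEnclosingCircle(d[:,:2].astype(np.float32)),np.median(d[:,2]))
    e=w[w[:,2]>.045]; e=e[np.linalg.norm(e[:,:2]-d[:,:2].mean(0),axis=1)<.06]
    print("ears",len(e),e[:,2].max(),cv2.minAreaRect(e[:,:2].astype(np.float32)))
    t=e[e[:,2]>.057]
    _,lab,cen=cv2.kmeans(t[:,:2].astype(np.float32),2,None,(3,50,1e-6),5,cv2.KMEANS_PP_CENTERS)
    dd=cen[1]-cen[0];print("tops",len(t),cen,"mid",cen.mean(0),"dist",np.linalg.norm(dd),"yaw",np.degrees(np.arctan2(dd[1],dd[0])))
    w=win(bb);r=w[(w[:,2]>.052)&(w[:,2]<.064)]
    print("rim",len(r),np.median(r[:,2]),cv2.minEnclosingCircle(r[:,:2].astype(np.float32)),circ(cv2.convexHull(r[:,:2].astype(np.float32))[:,0]))
E
```

```text
top bench z -0.00042468335517586997
top disc (array([0.49527715, 0.01023465]), np.float64(0.04246464566458289)) ((0.4955277740955353, 0.010304439812898636), 0.043016090989112854) 0.015588793320754024
ears 69 0.06192053542581666 ((0.4948364496231079, 0.010325264185667038), (0.019387949258089066, 0.05597052723169327), 44.51025390625)
tops 48 [[ 0.5140638 -0.007747 ]
 [ 0.476768   0.0288149]] mid [0.49541587 0.01053395] dist 0.05222785 yaw 135.56929
rim 1067 0.05632225962663495 ((0.5545429587364197, -0.2795213758945465), 0.047416802495718) (array([ 0.55441758, -0.27945336]), np.float64(0.04671131995410405))
scene bench z -0.0022019651562966702
scene disc (array([0.49925899, 0.0095072 ]), np.float64(0.04231654258691545)) ((0.49957865476608276, 0.00959070585668087), 0.043348636478185654) 0.014016200069970397
ears 89 0.061296210194706324 ((0.49839651584625244, 0.00876607932150364), (0.022767124697566032, 0.05851152166724205), 45.25027847290039)
tops 17 [[ 0.51712126 -0.00974815]
 [ 0.48352212  0.02882927]] mid [0.5003217  0.00954056] dist 0.05115779 yaw 131.05434
rim 532 0.05489856023449308 ((0.5583632588386536, -0.2816619873046875), 0.04859482869505882) (array([ 0.55867685, -0.28021048]), np.float64(0.046647248833040104))
```

Emit:
step_arm(
  plan=[1,0,0,0,0,0,-0.03,1,0,0,0,0,0,-0.03,1,0,0,0,0,0,-0.03,1,0,0,0,0,0,-0.03,1,0,0,0,0,0,0],
  force=40,
)

```text
time: 0.57
tool_pos: [0.2488, -0.5731, 0.231]
eef_rot: [[0.711, -0.703, -0.0], [-0.703, -0.711, 0.001], [-0.001, -0.0, -1.0]]
ft_force: [0.7, -0.6, 0.3]
gripper_width: 1.004
```

Emit:
step_arm(
  plan=[1,-0.148,-0.367,0,0,0,0,1,-0.148,-0.367,0,0,0,0,1,-0.148,-0.367,0,0,0,0,1,-0.148,-0.367,0,0,0,0,1,-0.148,-0.367,0,0,0,0,1,-0.148,-0.367,0,0,0,0,1,-0.148,-0.367,0,0,0,0,1,-0.148,-0.367,0,0,0,0,1,-0.148,-0.367,0,0,0,0,1,-0.148,-0.367,0,0,0,0,1,-0.148,-0.367,0,0,0,0,1,-0.148,-0.367,0,0,0,0,1,-0.148,-0.367,0,0,0,0,1,-0.148,-0.367,0,0,0,0,1,-0.148,-0.367,0,0,0,0,1,-0.148,-0.367,0,0,0,0,1,-0.148,-0.367,0,0,0,0,1,-0.148,-0.367,0,0,0,0,1,-0.148,-0.367,0,0,0,0,1,-0.148,-0.367,0,0,0,0],
)

```text
time: 2.23
tool_pos: [0.4963, 0.0111, 0.2313]
eef_rot: [[0.705, -0.709, 0.0], [-0.709, -0.705, -0.0], [0.0, -0.0, -1.0]]
ft_force: [0.4, -0.3, -0.1]
gripper_width: 1.0
```

Emit:
step_arm(
  plan=[1,0,0,0.2,0,0,0,1,0,0,0.2,0,0,0,1,0,0,0,0,0,0,1,0,0,0,0,0,0],
)

```text
time: 2.57
tool_pos: [0.4953, 0.0097, 0.1988]
eef_rot: [[0.707, -0.708, -0.002], [-0.708, -0.707, 0.0], [-0.002, 0.001, -1.0]]
ft_force: [-0.3, 0.3, -0.1]
gripper_width: 0.999
```

```bash
cat >> h.py <<'E'
def wcloud(f):
    z=f["z_map"];K=f["camera_matrix"];T=f["world_from_camera"]
    v,u=np.indices(z.shape).astype(float)
    a=(u-K[0,2])/K[0,0];b=(v-K[1,2])/K[1,1];th=np.hypot(a,b)+1e-9
    t=np.tan(np.minimum(th,1.45))/th
    P=np.stack([a*t*z,-b*t*z,-z],-1);W=P@T[:3,:3].T+T[:3,3];W[(z==0)|(th>1.3)]=np.nan
    return W
E
python3 - <<'E'
from h import *
from plant import manip
f=manip.grab_frame("wrist");np.savez("wrist1.npz",**f);cv2.imwrite("pics/wrist1.png",f["frame"])
s=manip.sense();print(s["tool_pos"],s["joints"])
W=wcloud(f).reshape(-1,3);W=W[~np.isnan(W[:,0])]
w=W[np.linalg.norm(W[:,:2]-[.497,.01],axis=1)<.07]
print("bench",np.median(w[w[:,2]<.008,2]))
d=w[(w[:,2]>.010)&(w[:,2]<.022)];d=d[np.linalg.norm(d[:,:2]-[.497,.01],axis=1)<.055]
print(circ(cv2.convexHull(d[:,:2].astype(np.float32))[:,0]),cv2.minEnclosingCircle(d[:,:2].astype(np.float32)),np.median(d[:,2]))
e=w[(w[:,2]>.03)&(w[:,2]<.075)];e=e[np.linalg.norm(e[:,:2]-[.497,.01],axis=1)<.045]
print(e[:,2].max(),cv2.minAreaRect(e[:,:2].astype(np.float32)))
t=e[e[:,2]>.055]
_,lab,cen=cv2.kmeans(t[:,:2].astype(np.float32),2,None,(3,50,1e-6),5,cv2.KMEANS_PP_CENTERS)
print(cen,cen.mean(0),np.degrees(np.arctan2(*(cen[1]-cen[0])[::-1])))
E
```

```text
[0.49593032 0.00951755 0.19957763] [ 17.42088535  15.3354661  -28.55210138 109.71790933   8.65721937
  57.06166111 -60.03660343]
bench -0.0001115344783496619
(array([0.49613392, 0.01062097]), np.float64(0.042528312369052225)) ((0.4961804151535034, 0.01070968247950077), 0.043028004467487335) 0.0159327672173101
0.06180981130587826 ((0.49652883410453796, 0.010475704446434975), (0.020455997437238693, 0.057519614696502686), 44.57962417602539)
[[ 0.47894883  0.02984067]
 [ 0.5150276  -0.00753431]] [0.4969882  0.01115318] -46.010983
```

View pics/wrist1.png

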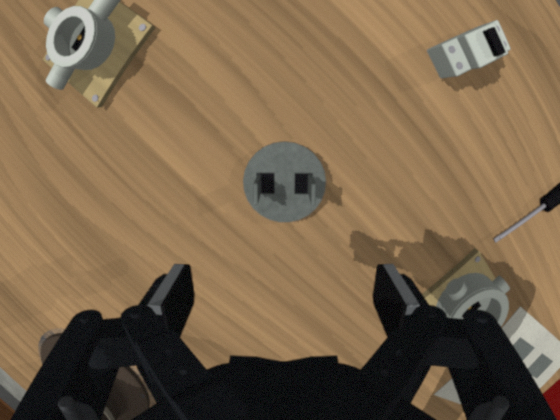

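The wrist view has the cap's ears at (267,184) and (302,184), centred between the jaws. All measurements agree to about 2 mm, so I'm descending.

Emit:
step_arm(
  plan=[1,0,-0.014,0.2,0,0,0,1,0,0,0.2,0,0,0,1,0,0,0.2,0,0,0,1,0,0,0.2,0,0,0,1,0,0,0.2,0,0,0,1,0,0,0.2,0,0,0,1,0,0,0.2,0,0,0,1,0,0,0.2,0,0,0,1,0,0,0.2,0,0,0,1,0,0,0.2,0,0,0,1,0,0,0.11,0,0,0,1,0,0,0.11,0,0,0,1,0,0,0,0,0,0,1,0,0,0,0,0,0],
)

```text
time: 3.78
tool_pos: [0.4971, 0.0104, 0.0221]
eef_rot: [[0.708, -0.706, 0.0], [-0.706, -0.708, -0.0], [0.0, -0.0, -1.0]]
ft_force: [0.5, 0.2, -0.1]
gripper_width: 1.002
```

Emit:
step_arm(
  plan=[-1,0,0,0,0,0,0,-1,0,0,0,0,0,0,-1,0,0,0,0,0,0,-1,0,0,0,0,0,0,-1,0,0,0,0,0,0,-1,0,0,0,0,0,0,-1,0,0,0,0,0,0,-1,0,0,0,0,0,0,-1,0,0,0,0,0,0,-1,0,0,0,0,0,0],
  force=40,
)

```text
time: 4.62
tool_pos: [0.4975, 0.0107, 0.0231]
eef_rot: [[0.708, -0.706, 0.002], [-0.706, -0.708, -0.0], [0.002, -0.001, -1.0]]
ft_force: [-3.0, 0.2, 14.4]
gripper_width: 0.319
```

Emit:
step_arm(
  plan=[-1,0,0,-0.1,0,0,0,-1,0,0,-0.2,0,0,0,-1,0,0,-0.3,0,0,0,-1,0,0,-0.3,0,0,0,-1,0,0,-0.3,0,0,0,-1,0,0,-0.3,0,0,0,-1,0,0,-0.2,0,0,0,-1,0,0,-0.1,0,0,0,-1,0,0,0,0,0,0],
)

```text
time: 5.37
tool_pos: [0.4976, 0.0105, 0.1674]
eef_rot: [[0.708, -0.706, 0.003], [-0.706, -0.708, -0.0], [0.002, -0.002, -1.0]]
ft_force: [-0.0, -0.7, -1.3]
gripper_width: 0.31
```

Run:
```python
from h import *
from plant import manip
print(manip.sense()["tool_pos"],manip.sense()["gripper_width"])
for n in ["wrist","scene"]:
    f=manip.grab_frame(n);np.savez(n+"2.npz",**f);cv2.imwrite(f"pics/{n}2.png",f["frame"])
```

```text
[0.49763117 0.01050622 0.16742876] 0.30986656737082247
```

View pics/scene2.png

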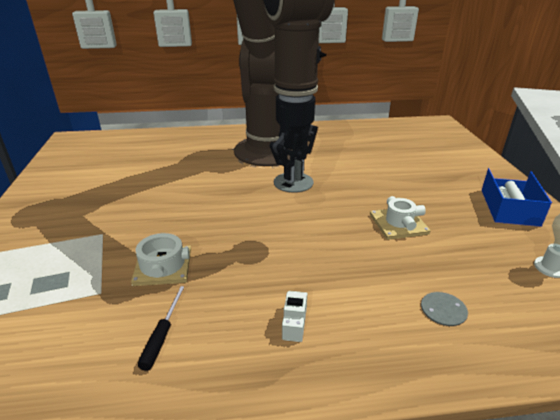

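View pics/wrist2.png

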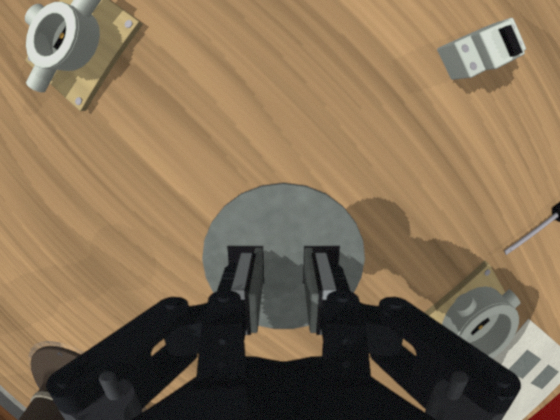

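The cap is held, with the disc visible below the jaws in both views. Next I'll measure the disc relative to the tool, and its tilt.

Run:
```python
from h import *
f=np.load("wrist2.npz")
W=wcloud(f)
for nm,W in (("wrist",W),("scene",cloud(np.load("scene2.npz")))):
    w=W.reshape(-1,3);w=w[~np.isnan(w[:,0])]
    w=w[np.linalg.norm(w[:,:2]-[.4976,.0105],axis=1)<.055]
    h,b=np.histogram(w[:,2],bins=np.arange(.13,.22,.004));print(nm,h,b[0])
    zc=b[np.argmax(h[:8])]+.002
    d=w[abs(w[:,2]-zc)<.006]
    A=np.c_[d[:,:2]-[.4976,.0105],np.ones(len(d))];p=np.linalg.lstsq(A,d[:,2],rcond=None)[0]
    r=d[:,2]-A@p; k=abs(r)<.002
    p=np.linalg.lstsq(A[k],d[k,2],rcond=None)[0]
    print("plane tilt deg",np.degrees(p[:2]),"z",p[2],circ(cv2.convexHull(d[k][:,:2].astype(np.float32))[:,0]),cv2.minEnclosingCircle(d[k][:,:2].astype(np.float32)))
    if nm=="scene":pass
for nm,W in (("wrist",wcloud(f)),):
    w=W.reshape(-1,3);w=w[~np.isnan(w[:,0])]
    r=w[np.linalg.norm(w[:,:2]-[.5565,-.28],axis=1)<.06];r=r[(r[:,2]>.05)&(r[:,2]<.064)]
    print("rim",len(r),np.median(r[:,2]),cv2.minEnclosingCircle(r[:,:2].astype(np.float32)))
```

```text
wrist [    0     0     0     0     0     0    73 13563    95    72   184   297
   334   331   377   420   444   329  1256   308   751   985] 0.13
plane tilt deg [-0.03827412 -0.15348807] z 0.1599380321459885 (array([0.49677269, 0.01039729]), np.float64(0.04273387077959434)) ((0.49674147367477417, 0.01022631861269474), 0.043115489184856415)
scene [  0   0   0   0   0  18 469  36  15  25  32  32  36  35  35  36  37  44
  24  21  52  69] 0.13
plane tilt deg [-0.17693034  0.02929383] z 0.15656748792798772 (array([0.49900954, 0.00891189]), np.float64(0.042606268577801115)) ((0.4983879327774048, 0.009491254575550556), 0.0440216101706028)
rim 1128 0.05650201744694433 ((0.556321382522583, -0.27904537320137024), 0.04830145090818405)
```

Emit:
step_arm(
  plan=[-1,0.129,0.085,0,0,0,0,-1,0.257,0.17,0,0,0,0,-1,0.257,0.17,0,0,0,0,-1,0.257,0.17,0,0,0,0,-1,0.257,0.17,0,0,0,0,-1,0.257,0.17,0,0,0,0,-1,0.257,0.17,0,0,0,0,-1,0.257,0.17,0,0,0,0,-1,0.257,0.17,0,0,0,0,-1,0.257,0.17,0,0,0,0,-1,0.257,0.17,0,0,0,0,-1,0.257,0.17,0,0,0,0,-1,0.129,0.085,0,0,0,0,-1,0,0,0,0,0,0,-1,0,0,0,0,0,0],
)

```text
time: 6.72
tool_pos: [0.5556, -0.2787, 0.1641]
eef_rot: [[0.708, -0.707, -0.002], [-0.707, -0.708, 0.002], [-0.003, 0.0, -1.0]]
ft_force: [0.4, 1.0, -0.6]
gripper_width: 0.311
```

Run:
```python
from h import *
from plant import manip
s=manip.sense();print(s["tool_pos"],s["gripper_width"])
for n in ["wrist","scene","top"]:
    f=manip.grab_frame(n);np.savez(n+"3.npz",**f);cv2.imwrite(f"pics/{n}3.png",f["frame"])
    W=(wcloud if n=="wrist" else cloud)(f).reshape(-1,3);W=W[~np.isnan(W[:,0])]
    w=W[np.linalg.norm(W[:,:2]-s["tool_pos"][:2],axis=1)<.06]
    d=w[(w[:,2]>.153)&(w[:,2]<.164)];r=w[(w[:,2]>.052)&(w[:,2]<.062)]
    for q,x in(("disc",d),("rim",r)):
        if len(x)>20: print(n,q,len(x),np.median(x,0),cv2.minEnclosingCircle(x[:,:2].astype(np.float32)),circ(cv2.convexHull(x[:,:2].astype(np.float32))[:,0]))
```

```text
[ 0.55559972 -0.27868411  0.16414501] 0.3112275089797928
wrist disc 13785 [ 0.56299492 -0.27042551  0.15657075] ((0.5546031594276428, -0.2790776789188385), 0.043296657502651215) (array([ 0.55462998, -0.27881046]), np.float64(0.04281250123686792))
wrist rim 2261 [ 0.58442637 -0.25156494  0.05680374] ((0.5591007471084595, -0.2763626277446747), 0.04645461589097977) (array([ 0.55553244, -0.27932617]), np.float64(0.04652577947279523))
scene disc 687 [ 0.56765832 -0.27510699  0.15540438] ((0.5574056506156921, -0.2794056534767151), 0.04381288215517998) (array([ 0.55784596, -0.27854246]), np.float64(0.04246812822981865))
scene rim 524 [ 0.56520147 -0.2799945   0.05493681] ((0.5589445233345032, -0.28129351139068604), 0.04823215678334236) (array([ 0.55855225, -0.28001485]), np.float64(0.04678805958368024))
top disc 1349 [ 0.55326156 -0.26402704  0.15701713] ((0.5536843538284302, -0.2775425910949707), 0.04365173354744911) (array([ 0.55400141, -0.27724749]), np.float64(0.042596077259022605))
top rim 638 [ 0.53354769 -0.25504217  0.05630465] ((0.5539122223854065, -0.2790572941303253), 0.04720195755362511) (array([ 0.55415342, -0.27900979]), np.float64(0.04630886937284773))
```

View pics/scene3.png

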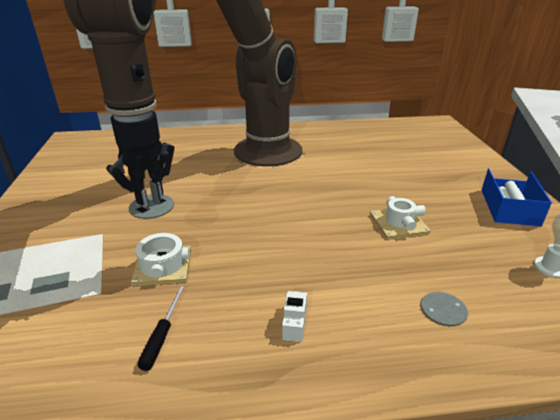

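View pics/wrist3.png

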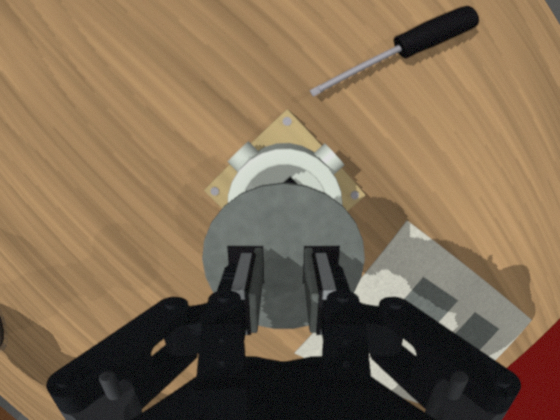

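Emit:
step_arm(
  plan=[-1,0.017,0.006,0.1,0,0,0,-1,0,0,0.2,0,0,0,-1,0,0,0.2,0,0,0,-1,0,0,0.2,0,0,0,-1,0,0,0.1,0,0,0,-1,0,0,0.1,0,0,0,-1,0,0,0.05,0,0,0,-1,0,0,0.05,0,0,0,-1,0,0,0.05,0,0,0,-1,0,0,0.05,0,0,0,-1,0,0,0.05,0,0,0,-1,0,0,0,0,0,0,-1,0,0,0,0,0,0],
)

```text
time: 7.95
tool_pos: [0.5568, -0.2806, 0.0736]
eef_rot: [[0.708, -0.706, -0.0], [-0.706, -0.708, 0.0], [-0.0, 0.0, -1.0]]
ft_force: [-0.6, -0.6, -1.6]
gripper_width: 0.314
```

Emit:
step_arm(
  plan=[-1,0,0,0.03,0,0,0,-1,0,0,0.02,0,0,0,-1,0,0,0.015,0,0,0,-1,0,0,0,0,0,0,-1,0,0,0,0,0,0],
)

```text
time: 8.37
tool_pos: [0.5569, -0.2806, 0.0685]
eef_rot: [[0.708, -0.706, 0.0], [-0.706, -0.708, 0.0], [0.0, -0.0, -1.0]]
ft_force: [-0.2, 0.1, -0.3]
gripper_width: 0.312
```

Run:
```python
from h import *
from plant import manip
s=manip.sense();print(s["tool_pos"],s["ft_force"],s["gripper_width"])
for n in ["wrist","scene"]:
    f=manip.grab_frame(n);cv2.imwrite(f"pics/{n}4.png",f["frame"])
    W=(wcloud if n=="wrist" else cloud)(f).reshape(-1,3);W=W[~np.isnan(W[:,0])]
    w=W[np.linalg.norm(W[:,:2]-s["tool_pos"][:2],axis=1)<.045]
    d=w[(w[:,2]>.054)&(w[:,2]<.07)]
    A=np.c_[d[:,:2]-s["tool_pos"][:2],np.ones(len(d))];p=np.linalg.lstsq(A,d[:,2],rcond=None)[0]
    print(n,len(d),np.median(d[:,2]),np.degrees(p[:2]))
```

```text
[ 0.5569202  -0.28057708  0.06851576] [-0.20963062  0.08420625 -0.29223457] 0.3121906569712167
wrist 15277 0.060863076750528655 [-1.12694898 -0.7333039 ]
scene 748 0.059133607180916425 [-1.16749971 -0.54514989]
```

View pics/scene4.png

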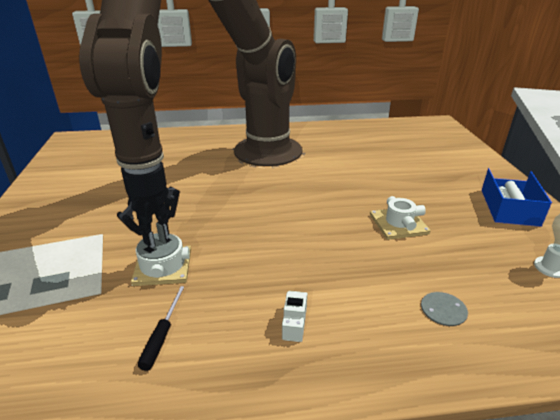

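The disc top is at z = 0.061, which is seat height, but there is no contact force yet. I'll press on lightly.

Emit:
step_arm(
  plan=[-1,0,0,0.01,0,0,0,-1,0,0,0.01,0,0,0,-1,0,0,0,0,0,0],
)

```text
time: 8.72
tool_pos: [0.557, -0.2806, 0.0683]
eef_rot: [[0.708, -0.706, 0.0], [-0.706, -0.708, -0.001], [0.001, 0.0, -1.0]]
ft_force: [-4.4, 2.3, 11.6]
gripper_width: 0.31
```

Contact confirmed: 11.6 N upward and the height has stalled. Releasing now.

Emit:
step_arm(
  plan=[1,0,0,0,0,0,0,1,0,0,0,0,0,0,1,0,0,0,0,0,0,1,0,0,0,0,0,0,1,0,0,0,0,0,0,1,0,0,0,0,0,0,1,0,0,0,0,0,0,1,0,0,0,0,0,0,1,0,0,0,0,0,0,1,0,0,0,0,0,0],
)

```text
time: 9.55
tool_pos: [0.5569, -0.2806, 0.0669]
eef_rot: [[0.708, -0.706, 0.0], [-0.706, -0.708, -0.0], [0.0, 0.0, -1.0]]
ft_force: [0.5, -0.1, -0.4]
gripper_width: 1.002
```

Emit:
step_arm(
  plan=[1,0,0,-0.1,0,0,0,1,0,0,-0.2,0,0,0,1,0,0,-0.2,0,0,0,1,0,0,-0.2,0,0,0,1,0,0,-0.2,0,0,0,1,0,0,-0.2,0,0,0,1,0,0,-0.2,0,0,0,1,0,0,-0.1,0,0,0,1,0,0,0,0,0,0],
)

```text
time: 10.3
tool_pos: [0.558, -0.281, 0.1814]
eef_rot: [[0.708, -0.706, 0.004], [-0.706, -0.708, -0.002], [0.004, -0.001, -1.0]]
ft_force: [-0.5, -0.5, -0.3]
gripper_width: 0.999
```

Run:
```python
from h import *
from plant import manip
s=manip.sense();print(s["time"],s["tool_pos"],s["ft_force"],s["gripper_width"])
c=s["tool_pos"][:2]
for n in ["wrist","scene","top"]:
    f=manip.grab_frame(n);cv2.imwrite(f"pics/{n}5.png",f["frame"])
    W=(wcloud if n=="wrist" else cloud)(f).reshape(-1,3);W=W[~np.isnan(W[:,0])]
    w=W[np.linalg.norm(W[:,:2]-c,axis=1)<.05]
    d=w[(w[:,2]>.058)&(w[:,2]<.066)] if n!="scene" else w[(w[:,2]>.056)&(w[:,2]<.064)]
    A=np.c_[d[:,:2]-c,np.ones(len(d))];p=np.linalg.lstsq(A,d[:,2],rcond=None)[0]
    print(n,len(d),np.median(d[:,2]),np.degrees(p[:2]),circ(cv2.convexHull(d[:,:2].astype(np.float32))[:,0]))
    t=w[(w[:,2]>.098)&(w[:,2]<.112)&(np.linalg.norm(w[:,:2]-c,axis=1)<.04)]
    if len(t)>10:
        print("ears",len(t),t[:,2].max(),cv2.minAreaRect(t[:,:2].astype(np.float32)))
```

```text
10.3 [ 0.55802866 -0.28096215  0.18143504] [-0.47749539 -0.54609709 -0.31850884] 0.9991175849709271
wrist 7049 0.062324464463201334 [-1.56191653 -1.36074459] (array([ 0.55612222, -0.27857106]), np.float64(0.04402630578336278))
ears 389 0.10814104820307496 ((0.5570417046546936, -0.27839013934135437), (0.020215434953570366, 0.05391697958111763), 44.945213317871094)
scene 788 0.060406452504138175 [-1.93748527 -1.40486178] (array([ 0.55951837, -0.27969078]), np.float64(0.04449943455475169))
ears 56 0.10585555047041112 ((0.5607793927192688, -0.2785243093967438), (0.020988035947084427, 0.05278600752353668), 43.22193908691406)
top 1192 0.0615785808130484 [-1.24195912 -1.38401965] (array([ 0.55353096, -0.27873072]), np.float64(0.04468297983263921))
ears 79 0.10845763874896874 ((0.5550335645675659, -0.2781003713607788), (0.01976919174194336, 0.05293596535921097), 45.279541015625)
```

View pics/wrist5.png

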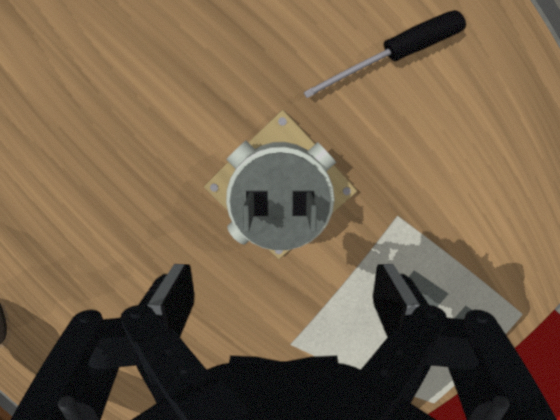

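View pics/scene5.png

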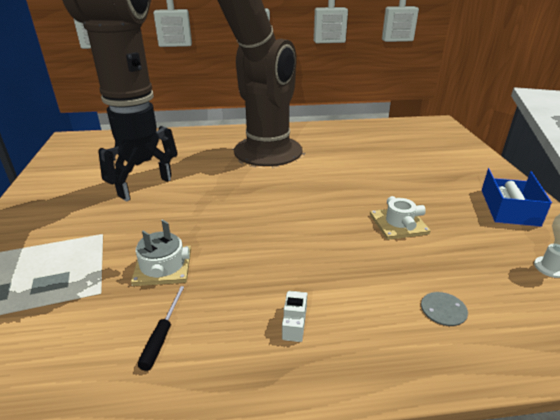

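The cap is in the wide box. Both ears have sprung out to a span of about 53 mm, which is about 1.5 mm in on each side. The fit shows a slight tilt, so I'll check it with the rim points left out.

Run:
```python
from h import *
from plant import manip
f=manip.grab_frame("wrist");g=manip.grab_frame("top")
for n,W,c in (("wrist",wcloud(f),(.5563,-.2788)),("top",cloud(g),(.5538,-.2786))):
    w=W.reshape(-1,3);w=w[~np.isnan(w[:,0])];q=w[:,:2]-c
    u=(q[:,0]-q[:,1])/2**.5;v=(q[:,0]+q[:,1])/2**.5
    for nm,cond in (("v-",(v<-.02)),("v0u-",(abs(v)<.006)&(u<-.03)),("v0u0",(abs(v)<.006)&(abs(u)<.01)),("v0u+",(abs(v)<.006)&(u>.03)),("v+",v>.02)):
        k=cond&(np.hypot(u,v)<.038)&(w[:,2]>.05)&(w[:,2]<.075);print(n,nm,k.sum(),np.percentile(w[k,2],[5,50,95]).round(4) if k.sum() else 0)
    k=(np.hypot(u,v)<.036)&(w[:,2]>.055)&(w[:,2]<.0665);A=np.c_[q[k],np.ones(k.sum())]
    p=np.linalg.lstsq(A,w[k,2],rcond=None)[0];print(np.degrees(p[:2]),p[2])
```

```text
wrist v- 993 [0.0623 0.0633 0.0645]
wrist v0u- 125 [0.0612 0.0625 0.0636]
wrist v0u0 336 [0.0611 0.0623 0.0634]
wrist v0u+ 117 [0.0613 0.0622 0.0634]
wrist v+ 1220 [0.0603 0.0614 0.0625]
[-1.56928194 -1.32757956] 0.06237065907654496
top v- 97 [0.0602 0.0627 0.0659]
top v0u- 33 [0.0591 0.0622 0.0644]
top v0u0 51 [0.0597 0.0612 0.0645]
top v0u+ 0 0
top v+ 262 [0.0586 0.061  0.0633]
[-1.53197244 -1.29436316] 0.061913611220395716
```

The tilt is about 2° and the disc is about 1 mm high. Both are well within the limits and unchanged between the two looks. The gripper is clear, so I'm handing in.

```bash
python3 -c "
from plant import manip
print(manip.close_job())"
```

```text
the job is handed in; nothing more can be done
None
```

I pinched the sprung cap by its two ears, carried it to the wide box and lowered it until it touched the rim at about 12 N. I then let go, lifted the gripper clear and handed the job in at about 10.6 s. The hand-in gives no verdict.

| Last check | Measured | Limit |
|---|---|---|
| Distance of the cap's axis from the mouth's centre | about 1 mm | 10 mm |
| Height of the disc above seated | about 1 mm | 5 mm |
| Tilt | about 2° | 7° |
| Ears in from free | about 1.5 mm each (span about 53 mm) | 7 mm each |

**Not fully flat:** the disc was level while held, but after release it settled with the slight lift and tilt shown above. It had not changed when I looked again.

**Camera disagreement:** the scene and top cameras differed by 4–6 mm in absolute x. I therefore aligned the cap to the rim using the difference seen within each camera, where all three agreed to about 1 mm.

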